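Specimen jars to the microscope rack, in reverse order

TASK

Move the four specimen jars from the white rack to the grey rack in reverse order, counted from each rack's purple end: the jar that starts next to the white rack's purple end goes into the grey rack's bay farthest from its purple end, and so on, until the one that started farthest stands next to the purple end; the colour tags on the white rack keep showing the original order. Set every jar down gently (do not drop it or knock it over), so that each stands upright on the floor of its own bay.

Things in the scene. Friction and masses are not known exactly. Their poses are not given: they have to be found in the camera images.
- jar_red: Loose specimen jar, upright: cream cylinder 36 mm in diameter and 42 mm high with a paper label, closed by a red lid 38 mm in diameter and 16 mm high; 58 mm high in all, about 70 g. Origin: centre of its underside; z up along its axis. It starts in one of the four bays of the white rack, within 6 mm of the bay's centre.
- jar_yellow: Loose specimen jar, upright: cream cylinder 36 mm in diameter and 42 mm high with a paper label, closed by a yellow lid 38 mm in diameter and 16 mm high; 58 mm high in all, about 70 g. Origin: centre of its underside; z up along its axis. It starts in one of the four bays of the white rack, within 6 mm of the bay's centre.
- jar_blue: Loose specimen jar, upright: cream cylinder 36 mm in diameter and 42 mm high with a paper label, closed by a blue lid 38 mm in diameter and 16 mm high; 58 mm high in all, about 70 g. Origin: centre of its underside; z up along its axis. It starts in one of the four bays of the white rack, within 6 mm of the bay's centre.
- jar_green: Loose specimen jar, upright: cream cylinder 36 mm in diameter and 42 mm high with a paper label, closed by a green lid 38 mm in diameter and 16 mm high; 58 mm high in all, about 70 g. Origin: centre of its underside; z up along its axis. It starts in one of the four bays of the white rack, within 6 mm of the bay's centre.
- rack_white: Fixed white rack, turned any way: a row of 4 open bays, 56 x 56 mm inside, 4 mm walls, 20 mm high, 244 x 64 mm, plus a 20 mm PURPLE block on its +y end only. Origin: at table height, mid-row. y runs along the row to the purple end; bay centres at y = 90 (next to purple), 30, -30, -90 mm, x = 0; floor at z = 4 mm. Its -x ledge (16 mm wide and high) bears the tags.
- rack_steel: Fixed dark grey rack, turned any way: a row of 4 open bays, 56 x 56 mm inside, 4 mm walls, 20 mm high, 244 x 64 mm, plus a 20 mm PURPLE block on its +y end only. Origin: at table height, mid-row. y runs along the row to the purple end; bay centres at y = 90 (next to purple), 30, -30, -90 mm, x = 0; floor at z = 4 mm. Empty at the start.
- tag_red: Red colour tag, plate 14 x 40 x 3 mm, fixed flat on the white rack's ledge beside the bay where the jar with the red lid starts (40 mm from that bay's centre, same y in the white rack's frame); it stays as a record of the original order. Origin: centre of its underside; axes as the white rack's.
- tag_yellow: Yellow colour tag, plate 14 x 40 x 3 mm, fixed flat on the white rack's ledge beside the bay where the jar with the yellow lid starts (40 mm from that bay's centre, same y in the white rack's frame); it stays as a record of the original order. Origin: centre of its underside; axes as the white rack's.
- tag_blue: Blue colour tag, plate 14 x 40 x 3 mm, fixed flat on the white rack's ledge beside the bay where the jar with the blue lid starts (40 mm from that bay's centre, same y in the white rack's frame); it stays as a record of the original order. Origin: centre of its underside; axes as the white rack's.
- tag_green: Green colour tag, plate 14 x 40 x 3 mm, fixed flat on the white rack's ledge beside the bay where the jar with the green lid starts (40 mm from that bay's centre, same y in the white rack's frame); it stays as a record of the original order. Origin: centre of its underside; axes as the white rack's.
There are look-alikes about, which are no part of the job. Leave any brown look-alike of the jar_blue alone. What is shaped like the jar_yellow but black or pink is not meant.

How it is judged (in metres and radians):
At the end, for the whole second after the job is handed in: Each jar is upright (0.1 rad), at rest and down on the floor (5 mm) of the grey rack's bay that mirrors its original place (its y there is minus that of its colour tag in the white rack), within 14 mm of the bay's centre along and across (((y of tag_red in the frame of rack_white between 0.07 and 0.11 m and y of jar_red in the frame of rack_steel between -0.104 and -0.076 m) or (y of tag_red in the frame of rack_white between 0.01 and 0.05 m and y of jar_red in the frame of rack_steel between -0.044 and -0.016 m) or (y of tag_red in the frame of rack_white between -0.05 and -0.01 m and y of jar_red in the frame of rack_steel between 0.016 and 0.044 m) or (y of tag_red in the frame of rack_white between -0.11 and -0.07 m and y of jar_red in the frame of rack_steel between 0.076 and 0.104 m)) and x of jar_red in the frame of rack_steel between -0.014 and 0.014 m and z of jar_red in the frame of rack_steel between -0.001 and 0.009 m and angle between each of jar_red, jar_yellow, jar_blue, jar_green's own z axis and vertical below 0.1 rad and linear speed of each of jar_red, jar_yellow, jar_blue, jar_green below 0.02 m/s and ((y of tag_yellow in the frame of rack_white between 0.07 and 0.11 m and y of jar_yellow in the frame of rack_steel between -0.104 and -0.076 m) or (y of tag_yellow in the frame of rack_white between 0.01 and 0.05 m and y of jar_yellow in the frame of rack_steel between -0.044 and -0.016 m) or (y of tag_yellow in the frame of rack_white between -0.05 and -0.01 m and y of jar_yellow in the frame of rack_steel between 0.016 and 0.044 m) or (y of tag_yellow in the frame of rack_white between -0.11 and -0.07 m and y of jar_yellow in the frame of rack_steel between 0.076 and 0.104 m)) and x of jar_yellow in the frame of rack_steel between -0.014 and 0.014 m and z of jar_yellow in the frame of rack_steel between -0.001 and 0.009 m and ((y of tag_blue in the frame of rack_white between 0.07 and 0.11 m and y of jar_blue in the frame of rack_steel between -0.104 and -0.076 m) or (y of tag_blue in the frame of rack_white between 0.01 and 0.05 m and y of jar_blue in the frame of rack_steel between -0.044 and -0.016 m) or (y of tag_blue in the frame of rack_white between -0.05 and -0.01 m and y of jar_blue in the frame of rack_steel between 0.016 and 0.044 m) or (y of tag_blue in the frame of rack_white between -0.11 and -0.07 m and y of jar_blue in the frame of rack_steel between 0.076 and 0.104 m)) and x of jar_blue in the frame of rack_steel between -0.014 and 0.014 m and z of jar_blue in the frame of rack_steel between -0.001 and 0.009 m and ((y of tag_green in the frame of rack_white between 0.07 and 0.11 m and y of jar_green in the frame of rack_steel between -0.104 and -0.076 m) or (y of tag_green in the frame of rack_white between 0.01 and 0.05 m and y of jar_green in the frame of rack_steel between -0.044 and -0.016 m) or (y of tag_green in the frame of rack_white between -0.05 and -0.01 m and y of jar_green in the frame of rack_steel between 0.016 and 0.044 m) or (y of tag_green in the frame of rack_white between -0.11 and -0.07 m and y of jar_green in the frame of rack_steel between 0.076 and 0.104 m)) and x of jar_green in the frame of rack_steel between -0.014 and 0.014 m and z of jar_green in the frame of rack_steel between -0.001 and 0.009 m); the robot touches nothing.
It fails at once if a jar is tipped over (leans more than 0.8 rad) (angle between any of jar_red, jar_yellow, jar_blue, jar_green's own z axis and vertical above 0.8 rad).
It fails at once if a jar is dropped or thrown (faster than 0.8 m/s with no finger on it, a fall of about 30 mm) ((linear speed of jar_red above 0.8 m/s and contact force between the fingers and jar_red below 0.05 N) or (linear speed of jar_yellow above 0.8 m/s and contact force between the fingers and jar_yellow below 0.05 N) or (linear speed of jar_blue above 0.8 m/s and contact force between the fingers and jar_blue below 0.05 N) or (linear speed of jar_green above 0.8 m/s and contact force between the fingers and jar_green below 0.05 N)).
It also fails if it takes over 96 s, if anything falls off the work surface, if the arm or the gripper's body presses on something with over 40 N, if the wrist force passes 120 N, or if a joint passes its speed limit or range.

ROBOT

A 6-joint arm with a two-finger parallel gripper is mounted at the origin on the work surface. World frame = base frame: x ahead of the robot, y to its left, z up, the work surface at z = 0. Lengths are in mm, angles in rad, forces in N, time in s.
With the tool pointing down it reaches from about 300 to 950 mm from the base axis. Payload 3.1 kg.
Tool frame: the origin (TCP) lies at the very end of the fingers, on their centre line; the grasp point (between the pads) lies 19 mm behind it; z points along the fingers, y is the line along which they close (so a half turn about z gives the same grasp; the last joint's range is limited). The gripper opens to 85 mm and grips with 20 to 120 N. Pads are 22 mm wide; open, the fingers measure 114 mm over their backs; the gripper's body (76 mm by 85 mm) begins 54 mm behind the grasp point. The pads swing forward as they close: fully open they stand 13 mm farther back than shut.
Start: joints at [1.19, 0.308, 1.634, -0, 1.2, -0.07], TCP at [191.164, 595.053, 210.372] pointing down, gripper open.
Joint ranges: [-3.06, 3.06], [-0.79, 1.96], [0.05, 2.63], [-1.19, 4.34], [0.05, 2.64], [-2.94, 2.94]. Speed limits (rad/s): [2.79, 2.79, 3.14, 3.14, 3.14, 3.14].

INTERFACE

Orientations are given as a 3x3 rotation matrix whose columns are the frame's x, y, z axes.
In Python, from workcell import r, read_camera, masks_of, pinpoint gives the robot as it stands.
- The arm moves only by the tool apply_moves, never from a script. Its argument "steps" is a list that holds one entry, the list of rows, each a list of 7 numbers: the shift along the tool's x, y, z in m, then the turn, a rotation vector about the tool's x, y, z in degrees, then the finger opening in m, from 0 to 0.0854. A call has 1 to 8 rows; each row is the pose to reach, as a shift and turn from the pose commanded when the call began, along the tool's axes at that moment; what a row does not reach only later rows make up. A row lasts 1/10 s, in which the tool goes at most 50 mm and 8.59 degrees, less where a joint would pass 70% of its speed; a pose out of reach is approached as far as the arm can. A call with a gripper value outside its range is refused whole. The fingers move at their own pace and stop on an object; "grip_force" is the grip in N (left out, the last holds). Time passes only in rows, so rows that repeat a pose let the fingers close. It gives the time, the measured TCP pose, the force, the opening and the grip force at its end, in the units of the state.
- r.state(): the state, without advancing time (a new reading comes with each control period).
- read_camera(name): name is "side" or "top" or "wrist"; returns a dict with "image" (384x512x3 uint8, red, green, blue), "mtx" (3x3 intrinsics, pixels), "camera_from_world" (4x4, takes a point from world to camera coordinates). Camera axes: x right, y up, looking along -z (the intrinsics and any distortion apply to the point x, -y, -z); pixel columns grow to the right and rows downward; lengths in mm; the calibration is good to about 2 mm. A picture is of the moment at which its call begins. There is no depth.
- r.hand_in(): hands the job in; it is judged then, once.
Trained networks look in a picture, given as the dict that the camera call returned (one of the last four; its "shot" number tells which), for a name from the list of things; names that differ only in an ending like _2 or _b are one class to them, and where a whole thing is asked for, a point or a joint stands for the part that bears it (a point fixed in the world has none). Each returns a list of dicts, best first, with "confidence" (0 to 1); they miss things now and then, are a little off and sometimes report something else, mostly with a low value. They report only what shows in the picture. A call takes as long as a camera call. They do not tell look-alikes from the thing itself.
- masks_of(name, picture): "region" (384x512 bool, what is visible of it) and "bbox" ([left, top, right, bottom] in pixels, round what is visible of it).
- pinpoint(name, picture): "at" ([column, row] in pixels: a listed point, or the origin of a listed thing).
The state is a dict: "t": time; "q": joint angles; "joint_vel": joint speeds; "tau": joint torques, N m; "tcp_pos": TCP position; "tool_rot": TCP orientation; "ft_force": force on the tool from outside, world axes, zero at the start; "ft_torque": the same for the moment, N m; "finger_gap": finger opening in mm; "grasp_force": force on a finger pad.
Only numpy, scipy, OpenCV 4.12 (cv2) and the standard library are available. Lean on these libraries where they do the work, as an engineer would, in place of code of your own. Each camera call takes 0.05 s, during which the arm holds its last target. There are 200 camera calls.

## Working session

There is one attempt and no reset: what is moved stays moved. The work goes in short steps, Python scripts to look and compute and a tool call to move; the robot and the scene stay as the last step left them, time stands still between calls to the robot, and variables do not carry over. Pictures are saved under pics/ and viewed, at most 14 in all, crops included, and the job is handed in when it is done.

Besides the shell and the picture viewer there is one more tool, called after ">>>" in YAML: its name, and indented under it one key for each argument. apply_moves: Moves the arm, as the interface text tells. Its arguments: {"type":"object","properties":{"steps":{"type":"array"},"grip_force":{"type":"number"}},"required":["steps"]}

```bash
mkdir -p pics; cat > h.py <<'E'
import numpy as np, cv2
from workcell import r, read_camera, masks_of, pinpoint
def save(p,n): cv2.imwrite('pics/'+n+'.png',p['image'][:,:,::-1])
def ray(p,uv):
    K=p['mtx'];T=np.array(p['camera_from_world'])
    d=np.linalg.inv(K)@np.array([uv[0],uv[1],1.]); d=np.array([d[0],-d[1],-d[2]])
    R=T[:3,:3]; return -R.T@T[:3,3], R.T@d
def onz(p,uv,z):
    o,d=ray(p,uv); return o+d*(z-o[2])/d[2]
def proj(p,X):
    T=np.array(p['camera_from_world']); c=T[:3,:3]@np.array(X,float)+T[:3,3]; c=np.array([c[0],-c[1],-c[2]]); u=p['mtx']@c; return u[:2]/u[2]
E
python3 - <<'E'
from h import *
s=r.state();print(s['t'],s['tcp_pos'],s['tool_rot'],s['q'])
a=read_camera('top');b=read_camera('side');save(a,'top0');save(b,'side0')
print(a.keys(),a['mtx'],a['camera_from_world'])
for n in ['jar_red','jar_yellow','jar_blue','jar_green','rack_white','rack_steel','tag_red','tag_yellow','tag_blue','tag_green']:
  z=0 if n[:4]=='rack' else 4 if n[0]=='j' else 16
  for q in pinpoint(n,a)[:4]: print(n,np.round(q['at']),round(q['confidence'],2),np.round(onz(a,q['at'],z)))
E
```

```text
0.0 [190.81348493 594.23384561 209.12700222] [[-9.52104848e-01  3.05770611e-01 -8.31931541e-04]
 [ 3.05771716e-01  9.52102380e-01 -2.17141387e-03]
 [ 1.28129455e-04 -2.32179481e-03 -9.99997296e-01]] [ 1.19035177e+00  3.09017070e-01  1.63521304e+00 -3.63441748e-05
  1.19968763e+00 -6.96826193e-02]
dict_keys(['image', 'mtx', 'camera_from_world', 'shot']) [[453.95717039   0.         253.88099064]
 [  0.         453.95717039 191.6480496 ]
 [  0.           0.           1.        ]] [[-5.26093371e-03 -9.99524823e-01 -3.03718682e-02  1.76381358e+00]
 [ 9.83019525e-01 -1.07404174e-02  1.83186400e-01 -5.37829191e+02]
 [-1.83425561e-01 -2.88924080e-02  9.82608921e-01 -1.16870140e+03]
 [ 0.00000000e+00  0.00000000e+00  0.00000000e+00  1.00000000e+00]]
jar_red [339. 228.] 0.53 [ 443. -234.    4.]
jar_red [303. 180.] 0.19 [ 578. -139.    4.]
jar_yellow [311. 127.] 0.65 [ 731. -165.    4.]
jar_yellow [287. 144.] 0.57 [684. -95.   4.]
jar_yellow [302. 180.] 0.56 [ 579. -135.    4.]
jar_blue [327. 216.] 0.51 [ 478. -202.    4.]
jar_blue [310. 268.] 0.47 [ 335. -152.    4.]
jar_blue [376. 222.] 0.46 [ 459. -334.    4.]
jar_blue [312. 195.] 0.34 [ 535. -162.    4.]
jar_green [314. 196.] 0.6 [ 531. -168.    4.]
rack_white [320. 206.] 0.73 [ 506. -184.    0.]
rack_steel [175. 181.] 0.89 [581. 221.   0.]
tag_red [351. 220.] 0.66 [ 463. -263.   16.]
tag_yellow [309. 165.] 0.52 [ 618. -155.   16.]
tag_yellow [324. 187.] 0.21 [ 556. -195.   16.]
tag_blue [338. 203.] 0.5 [ 510. -231.   16.]
tag_green [326. 183.] 0.51 [ 565. -201.   16.]
```

```bash
python3 - <<'E'
import cv2
a=cv2.imread('pics/top0.png');cv2.imwrite('pics/topc.png',cv2.resize(a[90:290,120:400],None,fx=2.85,fy=2.85,interpolation=cv2.INTER_CUBIC))
E
```

```text
(no output)
```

View pics/topc.png

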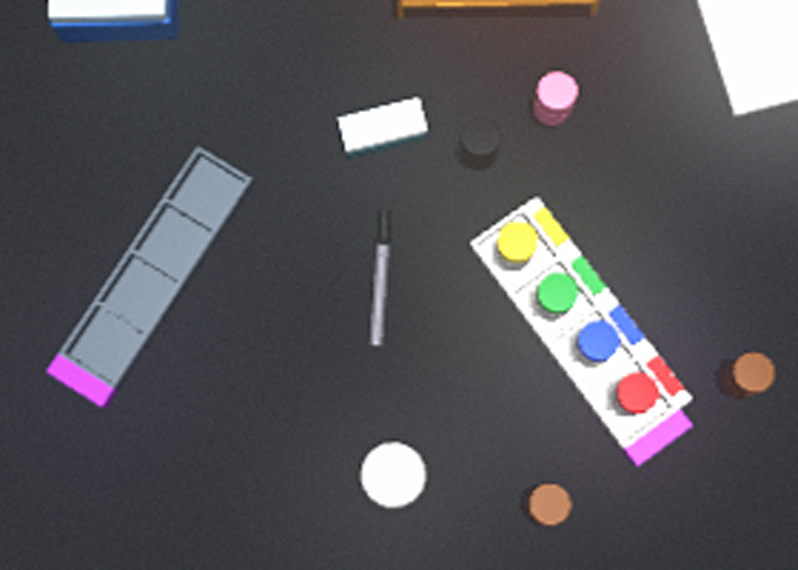

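View pics/side0.png

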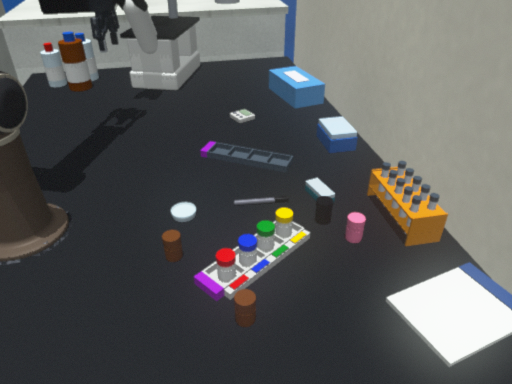

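The top crop (2.85x, offset 120,90) shows the white rack with its purple end at crop (660,437), and red, blue, green, yellow going outward from it. The jars are at full-image pixels red (344,228), blue (330,210), green (315,193) and yellow (301,175). The look-alikes to leave are brown (384,221) and (313,267), black (288,141) and pink (315,124). The grey rack is empty, with its purple end at (148,223).

```bash
cat >> h.py <<'E'
from scipy.optimize import minimize
HUE={'red':(174,6),'yellow':(24,34),'blue':(105,125),'green':(50,85)}
def comps(p,lo,hi,s=110,v=60):
    H=cv2.cvtColor(p['image'],cv2.COLOR_RGB2HSV);h=H[:,:,0]
    m=((h>=lo)&(h<=hi) if lo<hi else (h>=lo)|(h<=hi))&(H[:,:,1]>s)&(H[:,:,2]>v)
    n,l,st,c=cv2.connectedComponentsWithStats(m.astype(np.uint8))
    return [(st[i,4],c[i],l==i) for i in range(1,n) if st[i,4]>15]
def rackpt(pose,P):
    x,y,a=pose;P=np.atleast_2d(P);c,s=np.cos(a),np.sin(a)
    return np.c_[x+c*P[:,0]-s*P[:,1],y+s*P[:,0]+c*P[:,1],P[:,2]]
E
python3 - <<'E'
from h import *
a=read_camera('top');b=read_camera('side')
T={};J={}
for n,(lo,hi) in HUE.items():
  for q in sorted([q for q in comps(a,lo,hi) if 280<q[1][0]<375 and 150<q[1][1]<250],key=lambda q:-q[0])[:3]:
    print(n,q[0],np.round(q[1],1),np.round(onz(a,q[1],61)),np.round(onz(a,q[1],19)))
# grey rack hull fit
for nm,p in (('top',a),('side',b)):
  q=masks_of('rack_steel',p)[0];m=q['region']
  for w in comps(p,140,160,80,60):
    print(nm,'purple',w[0],np.round(w[1],1),np.round(onz(p,w[1],15)))
  print(nm,q['confidence'],m.sum(),q['bbox'])
  np.save(nm+'m.npy',m)
box=np.array([[x,y,z] for x in(-32,32) for y in(-122,142) for z in(0,20)])
Ms=[]
for nm,p in (('top',a),('side',b)):
  m=np.load(nm+'m.npy').astype(np.uint8)
  for w in comps(p,140,160,80,60):
    if (nm=='top' and w[1][0]<250) or (nm=='side' and w[1][1]<200): m|=w[2].astype(np.uint8)
  Ms.append((p,cv2.resize(m,None,fx=4,fy=4,interpolation=cv2.INTER_NEAREST)))
def cost(v,Ms=Ms):
  t=0
  for p,m in Ms:
    uv=np.array([proj(p,X) for X in rackpt(v,box)])
    im=np.zeros(m.shape,np.uint8)
    cv2.fillConvexPoly(im,cv2.convexHull((uv*4+1.5).round().astype(np.int32)),1)
    t+=1-(im&m).sum()/(im|m).sum()
  return t
for S in (Ms,Ms[:1],Ms[1:]):
  best=min((minimize(cost,[581,221,a0],args=(S,),method='Nelder-Mead',options=dict(initial_simplex=[[581,221,a0],[595,221,a0],[581,235,a0],[581,221,a0+.1]])) for a0 in (2.62,2.4,2.8)),key=lambda o:o.fun)
  print(np.round(best.x,3),best.fun)
E
```

```text
red 160 [343.2 227.4] [ 438. -235.   61.] [ 443. -242.   19.]
red 77 [353.  221.5] [ 454. -261.   61.] [ 459. -269.   19.]
yellow 159 [301.2 174.4] [ 581. -130.   61.] [ 591. -133.   19.]
yellow 68 [313.1 169. ] [ 595. -161.   61.] [ 605. -166.   19.]
blue 156 [329.6 209.3] [ 486. -202.   61.] [ 492. -207.   19.]
blue 72 [339.4 203.7] [ 501. -228.   61.] [ 508. -235.   19.]
green 148 [315.3 192.3] [ 532. -165.   61.] [ 540. -170.   19.]
green 62 [326.  186.3] [ 548. -194.   61.] [ 556. -200.   19.]
top purple 200 [148.  223.4] [459. 290.  15.]
top purple 200 [350.7 243.4] [ 400. -261.   15.]
top 0.93 2369 [138.9, 141.4, 205.4, 231.5]
side purple 119 [206.2 148.4] [451. 285.  15.]
side purple 490 [208.4 285.7] [ 399. -266.   15.]
side 0.82 1597 [201.5, 142.0, 290.8, 173.1]
[570.069 219.752   1.006] 0.10084758448081832
[554.416 230.499   4.149] 0.033915005056136094
[568.476 218.333   1.006] 0.048968479177851076
```

```bash
cat > go.py <<'E'
import sys
from h import *
# go.py x y z yaw_of_tool_y [..]: shift/turn in tool axes from the present pose
s=r.state();R=np.array(s['tool_rot']);p=np.array(s['tcp_pos'])
print('t',round(s['t'],2),'tcp',p.round(1),'gap',round(s['finger_gap'],1),'F',np.round(s['grasp_force'],1))
yaw=np.degrees(np.arctan2(R[1,1],R[0,1]))
v=[float(a) for a in sys.argv[1:]]
for i in range(0,len(v),4):
    d=R.T@(np.array(v[i:i+3])-p)/1000
    print(v[i:i+4],'shift',d.round(4),'turn',round((yaw-v[i+3]+180)%360-180,1))
E
python3 go.py 438 -235 150 -54.8
```

```text
t 0.8 tcp [191.2 595.1 210.4] gap 85.7 F 0.0
[438.0, -235.0, 150.0, -54.8] shift [-0.4888 -0.7148  0.0604] turn 127.0
```

>>> apply_moves:
  steps:
    - [[-0.489,-0.715,0.06,0,0,127,0.085],[-0.489,-0.715,0.06,0,0,127,0.085],[-0.489,-0.715,0.06,0,0,127,0.085],[-0.489,-0.715,0.06,0,0,127,0.085],[-0.489,-0.715,0.06,0,0,127,0.085],[-0.489,-0.715,0.06,0,0,127,0.085],[-0.489,-0.715,0.06,0,0,127,0.085],[-0.489,-0.715,0.06,0,0,127,0.085]]
  grip_force: 40

```text
t: 1.6
tcp_pos: [305.2, 210.9, 183.0]
tool_rot: [[-0.055, 0.998, 0.002], [0.998, 0.055, 0.001], [0.0, 0.002, -1.0]]
ft_force: [1.1, 0.6, -0.7]
finger_gap: 85.5
grasp_force: 0.0
```

```bash
python3 go.py 438 -235 150 -54.8
```

```text
t 1.6 tcp [305.2 210.9 183. ] gap 85.5 F 0.0
[438.0, -235.0, 150.0, -54.8] shift [-0.4526  0.108   0.033 ] turn 57.9
```

>>> apply_moves:
  steps:
    - [[-0.453,0.108,0.033,0,0,58,0.085],[-0.453,0.108,0.033,0,0,58,0.085],[-0.453,0.108,0.033,0,0,58,0.085],[-0.453,0.108,0.033,0,0,58,0.085],[-0.453,0.108,0.033,0,0,58,0.085],[-0.453,0.108,0.033,0,0,58,0.085],[-0.453,0.108,0.033,0,0,58,0.085],[-0.453,0.108,0.033,0,0,58,0.085]]

```text
t: 2.4
tcp_pos: [421.0, -171.7, 154.7]
tool_rot: [[0.816, 0.577, 0.001], [0.577, -0.816, -0.0], [0.001, 0.001, -1.0]]
ft_force: [1.4, 0.4, 0.3]
finger_gap: 85.0
grasp_force: 0.0
```

```bash
python3 go.py 438 -235 150 -54.8
```

```text
t 2.4 tcp [ 421.  -171.7  154.7] gap 85.0 F 0.0
[438.0, -235.0, 150.0, -54.8] shift [-0.0226  0.0615  0.0048] turn 0.1
```

>>> apply_moves:
  steps:
    - [[-0.023,0.061,0.005,0,0,0,0.085],[-0.023,0.061,0.005,0,0,0,0.085],[-0.023,0.061,0.005,0,0,0,0.085],[-0.023,0.061,0.005,0,0,0,0.085]]

```text
t: 2.8
tcp_pos: [436.5, -231.3, 149.1]
tool_rot: [[0.815, 0.579, -0.001], [0.579, -0.815, 0.002], [-0.0, -0.002, -1.0]]
ft_force: [-0.9, -0.1, -1.2]
finger_gap: 85.1
grasp_force: 0.0
```

```bash
python3 go.py 438 -235 33 -54.8; python3 - <<'E'
from h import *
w=read_camera('wrist');save(w,'w1')
for n,(lo,hi) in HUE.items():
  for q in sorted(comps(w,lo,hi),key=lambda q:-q[0])[:2]:
    print(n,q[0],np.round(q[1],1),np.round(onz(w,q[1],62)),np.round(onz(w,q[1],19)))
E
```

```text
t 2.8 tcp [ 436.5 -231.3  149.1] gap 85.1 F 0.0
[438.0, -235.0, 33.0, -54.8] shift [-0.0009  0.0041  0.1161] turn 0.2
red 1803 [263.3 189.3] [ 441. -236.   62.] [ 430. -245.   19.]
red 664 [304.3 179.1] [ 466. -257.   62.] [ 459. -269.   19.]
blue 2054 [265.2 114.4] [ 488. -204.   62.] [ 485. -207.   19.]
blue 771 [307.6 111.7] [ 507. -227.   62.] [ 508. -235.   19.]
green 2482 [260.7  26.7] [ 532. -167.   62.] [ 537. -164.   19.]
green 919 [311.3  33.8] [ 549. -198.   62.] [ 556. -200.   19.]
```

View pics/w1.png

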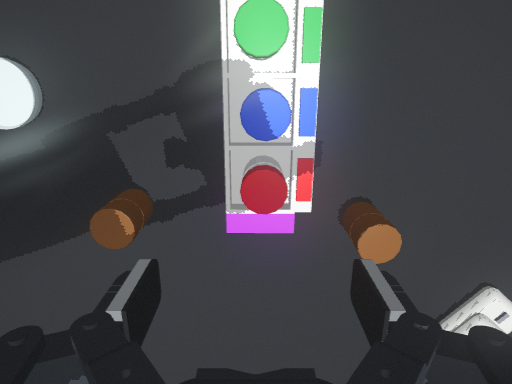

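The wrist view confirms the choice: the red jar's lid is at (263,189), next to purple (260,222), and its tag is at (304,179). The brown look-alikes at (118,220) and (378,240) are clear of the fingers.

```bash
python3 go.py 440 -236 33 -54.8
```

```text
t 2.85 tcp [ 436.4 -230.8  149.1] gap 84.7 F 0.0
[440.0, -236.0, 33.0, -54.8] shift [-1.000e-04  6.500e-03  1.161e-01] turn 0.3
```

>>> apply_moves:
  steps:
    - [[0,0.0065,0.04,0,0,0,0.085],[0,0.0065,0.08,0,0,0,0.085],[0,0.0065,0.105,0,0,0,0.085],[0,0.0065,0.116,0,0,0,0.085],[0,0.0065,0.116,0,0,0,0.085]]

```text
t: 3.35
tcp_pos: [439.6, -235.4, 32.3]
tool_rot: [[0.814, 0.581, -0.003], [0.581, -0.814, 0.002], [-0.001, -0.004, -1.0]]
ft_force: [0.0, 0.4, -0.9]
finger_gap: 85.0
grasp_force: 0.0
```

```bash
python3 go.py 440 -236 33 -54.8
```

```text
t 3.35 tcp [ 439.6 -235.4   32.3] gap 85.0 F 0.0
[440.0, -236.0, 33.0, -54.8] shift [ 0.      0.0007 -0.0007] turn 0.3
```

Close, then lift.

>>> apply_moves:
  steps:
    - [[0,0,0,0,0,0,0.03],[0,0,0,0,0,0,0.03],[0,0,0,0,0,0,0.03],[0,0,0,0,0,0,0.03],[0,0,0,0,0,0,0.03],[0,0,0,0,0,0,0.03],[0,0,0,0,0,0,0.03]]
  grip_force: 40

```text
t: 4.05
tcp_pos: [442.0, -238.3, 35.2]
tool_rot: [[0.815, 0.579, 0.002], [0.579, -0.815, -0.001], [0.001, 0.002, -1.0]]
ft_force: [0.1, 1.2, 6.6]
finger_gap: 35.5
grasp_force: 39.3
```

>>> apply_moves:
  steps:
    - [[0,0,-0.005,0,0,0,0.03],[0,0,-0.025,0,0,0,0.03],[0,0,-0.06,0,0,0,0.03],[0,0,-0.095,0,0,0,0.03],[0,0,-0.11,0,0,0,0.03]]

```text
t: 4.55
tcp_pos: [442.9, -239.0, 147.3]
tool_rot: [[0.815, 0.58, 0.005], [0.58, -0.815, -0.004], [0.002, 0.006, -1.0]]
ft_force: [0.7, -0.5, -0.7]
finger_gap: 35.3
grasp_force: 40.1
```

```bash
python3 go.py 646.6 172 143 57.7
```

```text
t 4.55 tcp [ 442.9 -239.   147.3] gap 35.3 F 40.1
[646.6, 172.0, 143.0, 57.7] shift [ 0.4043 -0.2169  0.004 ] turn -112.3
```

>>> apply_moves:
  steps:
    - [[0.02,-0.01,0,0,0,-4,0.03],[0.404,-0.217,0.004,0,0,-112,0.03],[0.404,-0.217,0.004,0,0,-112,0.03],[0.404,-0.217,0.004,0,0,-112,0.03],[0.404,-0.217,0.004,0,0,-112,0.03],[0.404,-0.217,0.004,0,0,-112,0.03],[0.404,-0.217,0.004,0,0,-112,0.03],[0.404,-0.217,0.004,0,0,-112,0.03]]

```text
t: 5.35
tcp_pos: [606.6, 97.9, 140.5]
tool_rot: [[-0.173, 0.985, 0.0], [0.985, 0.173, -0.0], [-0.0, 0.0, -1.0]]
ft_force: [0.4, -1.3, -1.1]
finger_gap: 35.4
grasp_force: 40.1
```

```bash
python3 go.py 646.6 172 143 57.7
```

```text
t 5.35 tcp [606.6  97.9 140.5] gap 35.4 F 40.1
[646.6, 172.0, 143.0, 57.7] shift [ 0.0661  0.0522 -0.0025] turn -47.7
```

>>> apply_moves:
  steps:
    - [[0.066,0.052,-0.002,0,0,-48,0.03],[0.066,0.052,-0.002,0,0,-48,0.03],[0.066,0.052,-0.002,0,0,-48,0.03],[0.066,0.052,-0.002,0,0,-48,0.03],[0.066,0.052,-0.002,0,0,-48,0.03],[0.066,0.052,-0.002,0,0,-48,0.03],[0.066,0.052,-0.002,0,0,-48,0.03]]

```text
t: 6.05
tcp_pos: [646.1, 169.7, 142.2]
tool_rot: [[-0.844, 0.536, -0.001], [0.536, 0.844, -0.0], [0.0, -0.0, -1.0]]
ft_force: [0.3, 0.6, -0.7]
finger_gap: 35.8
grasp_force: 40.2
```

```bash
python3 go.py 646.6 172 36 57.7; python3 - <<'E'
from h import *
w=read_camera('wrist');save(w,'w2')
a=read_camera('top');T=a
for (nm,p) in(('w',w),('t',a)):
  for q in comps(p,140,160,80,60): print(nm,q[0],q[1].round(1),onz(p,q[1],15).round(1))
E
```

```text
t 6.05 tcp [646.1 169.7 142.2] gap 35.8 F 40.2
[646.6, 172.0, 36.0, 57.7] shift [0.0008 0.0023 0.1062] turn -0.1
t 199 [350.8 243.4] [ 400.  -261.3   15. ]
```

View pics/w2.png

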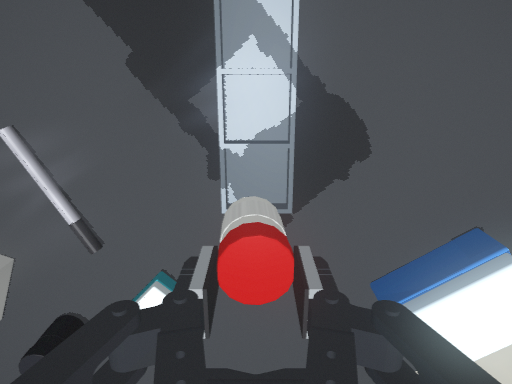

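Wrist view: the jar is held upright, the grey rack's far end wall is at row ~212 and the dividers are at rows 146 and 71, with the rack edges at columns ~221 and 293.

```bash
python3 - <<'E'
from h import *
w=read_camera('wrist');P=(570.5,219.8,1.007)
for X in [(0,-122,20),(-32,-122,20),(32,-122,20),(0,-60,20),(0,0,20),(32,0,20),(-32,0,20)]: print(X,proj(w,rackpt(P,X)[0]).round(1))
im=w['image'].copy()
for x,y in[(-32,-122),(32,-122),(-32,-60),(32,-60),(-32,0),(32,0)]:
  u=proj(w,rackpt(P,(x,y,20))[0]);cv2.drawMarker(im,tuple(int(k) for k in u.round()),(255,0,0),cv2.MARKER_CROSS,9,1)
cv2.imwrite('pics/w3.png',cv2.resize(im[40:240,170:350,::-1],None,fx=3,fy=3))
E
```

```text
(0, -122, 20) [258.4 212.1]
(-32, -122, 20) [223.1 212.3]
(32, -122, 20) [293.6 212. ]
(0, -60, 20) [258.3 144.2]
(0, 0, 20) [258.3  68.8]
(32, 0, 20) [298.7  68.7]
(-32, 0, 20) [217.9  69. ]
```

View pics/w3.png

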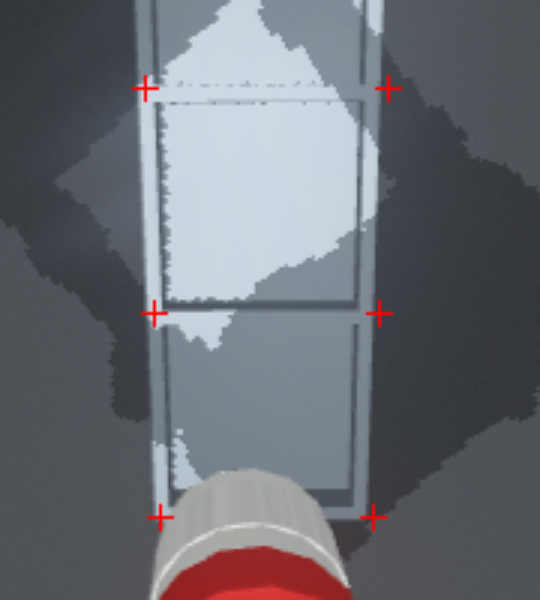

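The overlay agrees to about 2 mm, so I'll lower the jar.

>>> apply_moves:
  steps:
    - [[0.001,0.002,0.035,0,0,0,0.03],[0.001,0.002,0.07,0,0,0,0.03],[0.001,0.002,0.09,0,0,0,0.03],[0.001,0.002,0.1,0,0,0,0.03],[0.001,0.002,0.103,0,0,0,0.03],[0.001,0.002,0.105,0,0,0,0.03],[0.001,0.002,0.106,0,0,0,0.03],[0.001,0.002,0.106,0,0,0,0.03]]

```text
t: 7.0
tcp_pos: [647.8, 172.2, 37.7]
tool_rot: [[-0.844, 0.536, 0.002], [0.536, 0.844, 0.0], [-0.002, 0.002, -1.0]]
ft_force: [0.1, 0.9, -0.8]
finger_gap: 35.5
grasp_force: 40.2
```

>>> apply_moves:
  steps:
    - [[0,0,0.001,0,0,0,0.03],[0,0,0.002,0,0,0,0.03],[0,0,0.002,0,0,0,0.03]]

```text
t: 7.3
tcp_pos: [647.5, 172.1, 35.4]
tool_rot: [[-0.844, 0.536, 0.002], [0.536, 0.844, 0.0], [-0.001, 0.001, -1.0]]
ft_force: [-0.3, -0.1, 2.4]
finger_gap: 35.5
grasp_force: 40.6
```

>>> apply_moves:
  steps:
    - [[0,0,0,0,0,0,0.07],[0,0,0,0,0,0,0.07],[0,0,0,0,0,0,0.07],[0,0,0,0,0,0,0.07],[0,0,-0.035,0,0,0,0.07],[0,0,-0.07,0,0,0,0.085],[0,0,-0.11,0,0,0,0.085],[0,0,-0.11,0,0,0,0.085]]

```text
t: 8.1
tcp_pos: [652.0, 173.1, 152.0]
tool_rot: [[-0.844, 0.536, 0.013], [0.536, 0.844, 0.003], [-0.01, 0.01, -1.0]]
ft_force: [0.9, 0.3, 0.6]
finger_gap: 85.1
grasp_force: 0.0
```

```bash
cat > chk.py <<'E'
from h import *
P=np.array((570.5,219.8,1.007))
for cam in('top','wrist'):
  p=read_camera(cam)
  for n,(lo,hi) in HUE.items():
    for q in sorted(comps(p,lo,hi),key=lambda q:-q[0])[:3]:
      X=onz(p,q[1],61); d=X[:2]-P[:2];c,s=np.cos(P[2]),np.sin(P[2])
      l=np.array([c*d[0]+s*d[1],-s*d[0]+c*d[1]])
      if abs(l[0])<40 and abs(l[1])<125: print(cam,n,q[0],q[1].round(1),'in grey',l.round(1))
E
python3 chk.py; python3 go.py 487.5 -203.5 150 -54.8
```

```text
top red 90 [192.3 152.8] in grey [ -7.7 -92.7]
wrist red 1848 [249.1 187.5] in grey [ -2.4 -89.7]
t 8.2 tcp [647.8 172.2 146.1] gap 84.9 F 0.0
[487.5, -203.5, 150.0, -54.8] shift [-0.066  -0.4031 -0.0047] turn 112.4
```

Red is placed (within 3 mm by wrist view). Blue next.

>>> apply_moves:
  steps:
    - [[-0.066,-0.403,-0.005,0,0,112,0.085],[-0.066,-0.403,-0.005,0,0,112,0.085],[-0.066,-0.403,-0.005,0,0,112,0.085],[-0.066,-0.403,-0.005,0,0,112,0.085],[-0.066,-0.403,-0.005,0,0,112,0.085],[-0.066,-0.403,-0.005,0,0,112,0.085],[-0.066,-0.403,-0.005,0,0,112,0.085],[-0.066,-0.403,-0.005,0,0,112,0.085]]

```text
t: 9.0
tcp_pos: [487.1, -196.7, 147.2]
tool_rot: [[0.199, 0.98, -0.003], [0.98, -0.199, 0.002], [0.001, -0.004, -1.0]]
ft_force: [0.2, 0.1, 0.2]
finger_gap: 84.9
grasp_force: 0.0
```

```bash
python3 go.py 487.5 -203.5 150 -54.8
```

```text
t 9.0 tcp [ 487.1 -196.7  147.2] gap 84.9 F 0.0
[487.5, -203.5, 150.0, -54.8] shift [-0.0066  0.0017 -0.0028] turn 43.3
```

>>> apply_moves:
  steps:
    - [[-0.007,0.002,-0.003,0,0,43,0.085],[-0.007,0.002,-0.003,0,0,43,0.085],[-0.007,0.002,-0.003,0,0,43,0.085],[-0.007,0.002,-0.003,0,0,43,0.085],[-0.007,0.002,-0.003,0,0,43,0.085],[-0.007,0.002,-0.003,0,0,43,0.085],[-0.007,0.002,-0.003,0,0,43,0.085]]

```text
t: 9.7
tcp_pos: [489.3, -202.6, 150.7]
tool_rot: [[0.809, 0.588, -0.003], [0.588, -0.809, 0.001], [-0.001, -0.003, -1.0]]
ft_force: [0.8, 0.3, -0.2]
finger_gap: 85.0
grasp_force: 0.0
```

```bash
python3 - <<'E'
from h import *
w=read_camera('wrist')
for n,(lo,hi) in HUE.items():
  for q in sorted(comps(w,lo,hi),key=lambda q:-q[0])[:1]: print(n,q[0],q[1].round(1),onz(w,q[1],62).round(1))
E
python3 go.py 487.5 -203.5 35 -54.8
```

```text
red 569 [293.2 238. ] [ 473.7 -252.2   62. ]
yellow 2501 [250.6  25.8] [ 580.9 -131.8   62. ]
blue 1793 [255.4 189.1] [ 489.5 -202.3   62. ]
green 1922 [251.6 117. ] [ 532.6 -167.5   62. ]
t 9.75 tcp [ 489.5 -202.7  151. ] gap 85.0 F 0.0
[487.5, -203.5, 35.0, -54.8] shift [-0.002  -0.0003  0.116 ] turn 0.8
```

>>> apply_moves:
  steps:
    - [[-0.001,0,0.04,0,0,0.8,0.085],[-0.001,0,0.08,0,0,0.8,0.085],[-0.001,0,0.105,0,0,0.8,0.085],[-0.001,0,0.116,0,0,0.8,0.085],[-0.001,0,0.116,0,0,0.8,0.085]]

```text
t: 10.25
tcp_pos: [488.0, -202.9, 34.4]
tool_rot: [[0.818, 0.575, -0.004], [0.575, -0.818, 0.002], [-0.002, -0.004, -1.0]]
ft_force: [0.4, 0.9, -0.8]
finger_gap: 85.2
grasp_force: 0.0
```

>>> apply_moves:
  steps:
    - [[0,0,0,0,0,0,0.03],[0,0,0,0,0,0,0.03],[0,0,0,0,0,0,0.03],[0,0,0,0,0,0,0.03],[0,0,0,0,0,0,0.03],[0,0,0,0,0,0,0.03],[0,0,0,0,0,0,0.03]]

```text
t: 10.95
tcp_pos: [490.8, -204.2, 38.0]
tool_rot: [[0.819, 0.574, 0.002], [0.574, -0.819, -0.001], [0.001, 0.002, -1.0]]
ft_force: [-0.6, 1.5, 5.8]
finger_gap: 34.7
grasp_force: 39.3
```

>>> apply_moves:
  steps:
    - [[0,0,-0.005,0,0,0,0.03],[0,0,-0.025,0,0,0,0.03],[0,0,-0.06,0,0,0,0.03],[0,0,-0.095,0,0,0,0.03],[0,0,-0.11,0,0,0,0.03]]

```text
t: 11.45
tcp_pos: [491.6, -204.8, 150.1]
tool_rot: [[0.819, 0.574, 0.006], [0.574, -0.819, -0.003], [0.003, 0.006, -1.0]]
ft_force: [-0.0, 0.3, -0.4]
finger_gap: 34.7
grasp_force: 40.0
```

```bash
python3 go.py 596 204 143 57.7
```

```text
t 11.45 tcp [ 491.6 -204.8  150.1] gap 34.7 F 40.0
[596.0, 204.0, 143.0, 57.7] shift [ 0.3202 -0.2748  0.0065] turn -112.6
```

>>> apply_moves:
  steps:
    - [[0.02,-0.015,0,0,0,-4,0.03],[0.32,-0.275,0.006,0,0,-112.6,0.03],[0.32,-0.275,0.006,0,0,-112.6,0.03],[0.32,-0.275,0.006,0,0,-112.6,0.03],[0.32,-0.275,0.006,0,0,-112.6,0.03],[0.32,-0.275,0.006,0,0,-112.6,0.03],[0.32,-0.275,0.006,0,0,-112.6,0.03],[0.32,-0.275,0.006,0,0,-112.6,0.03]]

```text
t: 12.25
tcp_pos: [582.3, 161.5, 141.2]
tool_rot: [[-0.166, 0.986, 0.001], [0.986, 0.166, -0.0], [-0.0, 0.0, -1.0]]
ft_force: [0.1, -1.1, -0.5]
finger_gap: 34.8
grasp_force: 40.0
```

```bash
python3 go.py 596 204 143 57.7
```

```text
t 12.25 tcp [582.3 161.5 141.2] gap 34.8 F 40.0
[596.0, 204.0, 143.0, 57.7] shift [ 0.0396  0.0206 -0.0018] turn -48.1
```

>>> apply_moves:
  steps:
    - [[0.04,0.02,-0.002,0,0,-48,0.03],[0.04,0.02,-0.002,0,0,-48,0.03],[0.04,0.02,-0.002,0,0,-48,0.03],[0.04,0.02,-0.002,0,0,-48,0.03],[0.04,0.02,-0.002,0,0,-48,0.03],[0.04,0.02,-0.002,0,0,-48,0.03],[0.04,0.02,-0.002,0,0,-48,0.03]]

```text
t: 12.95
tcp_pos: [595.3, 202.2, 142.9]
tool_rot: [[-0.841, 0.542, -0.0], [0.542, 0.841, -0.0], [0.0, -0.0, -1.0]]
ft_force: [-0.4, 0.4, -0.6]
finger_gap: 34.2
grasp_force: 40.1
```

```bash
python3 go.py 596 204 38 57.7
```

```text
t 12.95 tcp [595.3 202.2 142.9] gap 34.2 F 40.1
[596.0, 204.0, 38.0, 57.7] shift [0.0004 0.0019 0.1049] turn -0.5
```

>>> apply_moves:
  steps:
    - [[0,0.002,0.035,0,0,0,0.03],[0,0.002,0.07,0,0,0,0.03],[0,0.002,0.09,0,0,0,0.03],[0,0.002,0.1,0,0,0,0.03],[0,0.002,0.103,0,0,0,0.03],[0,0.002,0.105,0,0,0,0.03],[0,0.002,0.106,0,0,0,0.03],[0,0.002,0.106,0,0,0,0.03]]

```text
t: 13.75
tcp_pos: [597.8, 204.2, 38.3]
tool_rot: [[-0.84, 0.542, 0.003], [0.542, 0.84, 0.001], [-0.002, 0.002, -1.0]]
ft_force: [1.0, -0.2, -1.4]
finger_gap: 34.7
grasp_force: 40.1
```

>>> apply_moves:
  steps:
    - [[0,0,0.0005,0,0,0,0.03],[0,0,0.001,0,0,0,0.03],[0,0,0.001,0,0,0,0.03]]

```text
t: 14.05
tcp_pos: [598.2, 204.1, 38.1]
tool_rot: [[-0.841, 0.542, 0.003], [0.542, 0.841, 0.0], [-0.002, 0.002, -1.0]]
ft_force: [-1.5, -1.3, 6.0]
finger_gap: 34.3
grasp_force: 41.3
```

>>> apply_moves:
  steps:
    - [[0,0,0,0,0,0,0.07],[0,0,0,0,0,0,0.07],[0,0,0,0,0,0,0.07],[0,0,0,0,0,0,0.07],[0,0,-0.035,0,0,0,0.07],[0,0,-0.07,0,0,0,0.085],[0,0,-0.11,0,0,0,0.085],[0,0,-0.11,0,0,0,0.085]]

```text
t: 14.85
tcp_pos: [601.8, 205.4, 153.0]
tool_rot: [[-0.841, 0.542, 0.013], [0.542, 0.841, 0.003], [-0.009, 0.01, -1.0]]
ft_force: [1.5, -0.9, 0.2]
finger_gap: 84.8
grasp_force: 0.0
```

```bash
python3 chk.py; python3 go.py 532.5 -167 150 -54.8
```

```text
top red 166 [190.1 152.4] in grey [ -2.  -90.7]
wrist red 1649 [249.7 252.9] in grey [ -2.4 -87.9]
wrist blue 1832 [250.1 188.2] in grey [ -1.3 -30.9]
t 14.95 tcp [597.7 204.2 147.4] gap 84.8 F 0.0
[532.5, -167.0, 150.0, -54.8] shift [-0.1463 -0.3473 -0.0031] turn 112.0
```

Blue is placed too. Green next.

>>> apply_moves:
  steps:
    - [[-0.146,-0.347,-0.003,0,0,112,0.085],[-0.146,-0.347,-0.003,0,0,112,0.085],[-0.146,-0.347,-0.003,0,0,112,0.085],[-0.146,-0.347,-0.003,0,0,112,0.085],[-0.146,-0.347,-0.003,0,0,112,0.085],[-0.146,-0.347,-0.003,0,0,112,0.085],[-0.146,-0.347,-0.003,0,0,112,0.085],[-0.146,-0.347,-0.003,0,0,112,0.085]]

```text
t: 15.75
tcp_pos: [528.9, -169.8, 146.8]
tool_rot: [[0.209, 0.978, -0.004], [0.978, -0.209, 0.0], [-0.0, -0.004, -1.0]]
ft_force: [1.0, 0.1, 0.5]
finger_gap: 85.0
grasp_force: 0.0
```

```bash
python3 go.py 532.5 -167 150 -54.8
```

```text
t 15.75 tcp [ 528.9 -169.8  146.8] gap 85.0 F 0.0
[532.5, -167.0, 150.0, -54.8] shift [ 0.0035  0.0029 -0.0032] turn 42.7
```

>>> apply_moves:
  steps:
    - [[0.0035,0.003,-0.003,0,0,42.7,0.085],[0.0035,0.003,-0.003,0,0,42.7,0.085],[0.0035,0.003,-0.003,0,0,42.7,0.085],[0.0035,0.003,-0.003,0,0,42.7,0.085],[0.0035,0.003,-0.003,0,0,42.7,0.085],[0.0035,0.003,-0.003,0,0,42.7,0.085],[0.0035,0.003,-0.003,0,0,42.7,0.085]]

```text
t: 16.45
tcp_pos: [533.9, -163.6, 150.3]
tool_rot: [[0.81, 0.587, -0.003], [0.587, -0.81, 0.001], [-0.002, -0.003, -1.0]]
ft_force: [-0.9, 0.7, -0.1]
finger_gap: 85.1
grasp_force: 0.0
```

```bash
python3 - <<'E'
from h import *
w=read_camera('wrist')
for n,(lo,hi) in HUE.items():
  for q in sorted(comps(w,lo,hi),key=lambda q:-q[0])[:1]: print(n,q[0],q[1].round(1),onz(w,q[1],62).round(1))
E
python3 go.py 532.5 -167 35 -54.8
```

```text
red 486 [296.4 290. ] [ 480.7 -246.1   62. ]
yellow 2054 [258.  113.1] [ 582.3 -130.7   62. ]
blue 562 [299.6 237.4] [ 521.9 -217.    62. ]
green 1749 [258.3 190.3] [ 534.8 -165.6   62. ]
t 16.5 tcp [ 534.2 -163.7  150.7] gap 84.8 F 0.0
[532.5, -167.0, 35.0, -54.8] shift [-0.0031  0.0019  0.1157] turn 0.7
```

>>> apply_moves:
  steps:
    - [[-0.002,0.002,0.04,0,0,0.7,0.085],[-0.002,0.002,0.08,0,0,0.7,0.085],[-0.002,0.002,0.105,0,0,0.7,0.085],[-0.002,0.002,0.116,0,0,0.7,0.085],[-0.002,0.002,0.116,0,0,0.7,0.085]]

```text
t: 17.0
tcp_pos: [532.9, -166.1, 34.0]
tool_rot: [[0.818, 0.575, -0.004], [0.575, -0.818, 0.002], [-0.002, -0.004, -1.0]]
ft_force: [-1.0, -0.2, 0.4]
finger_gap: 84.8
grasp_force: 0.0
```

>>> apply_moves:
  steps:
    - [[0,0,0,0,0,0,0.03],[0,0,0,0,0,0,0.03],[0,0,0,0,0,0,0.03],[0,0,0,0,0,0,0.03],[0,0,0,0,0,0,0.03],[0,0,0,0,0,0,0.03],[0,0,0,0,0,0,0.03]]

```text
t: 17.7
tcp_pos: [535.9, -167.1, 37.8]
tool_rot: [[0.819, 0.574, 0.003], [0.574, -0.819, -0.001], [0.002, 0.002, -1.0]]
ft_force: [-0.2, 1.2, 4.6]
finger_gap: 34.2
grasp_force: 39.3
```

>>> apply_moves:
  steps:
    - [[0,0,-0.005,0,0,0,0.03],[0,0,-0.025,0,0,0,0.03],[0,0,-0.06,0,0,0,0.03],[0,0,-0.095,0,0,0,0.03],[0,0,-0.11,0,0,0,0.03]]

```text
t: 18.2
tcp_pos: [536.9, -167.8, 149.9]
tool_rot: [[0.819, 0.574, 0.006], [0.574, -0.819, -0.003], [0.004, 0.006, -1.0]]
ft_force: [0.7, 0.4, -1.2]
finger_gap: 34.6
grasp_force: 40.0
```

```bash
python3 go.py 545 236 143 57.7
```

```text
t 18.2 tcp [ 536.9 -167.8  149.9] gap 34.6 F 40.0
[545.0, 236.0, 143.0, 57.7] shift [ 0.2385 -0.3259  0.0059] turn -112.6
```

>>> apply_moves:
  steps:
    - [[0.015,-0.02,0,0,0,-4,0.03],[0.238,-0.326,0.006,0,0,-112.6,0.03],[0.238,-0.326,0.006,0,0,-112.6,0.03],[0.238,-0.326,0.006,0,0,-112.6,0.03],[0.238,-0.326,0.006,0,0,-112.6,0.03],[0.238,-0.326,0.006,0,0,-112.6,0.03],[0.238,-0.326,0.006,0,0,-112.6,0.03],[0.238,-0.326,0.006,0,0,-112.6,0.03]]

```text
t: 19.0
tcp_pos: [540.8, 209.9, 139.7]
tool_rot: [[-0.166, 0.986, -0.001], [0.986, 0.166, -0.0], [-0.0, -0.001, -1.0]]
ft_force: [0.5, -0.5, -0.1]
finger_gap: 34.5
grasp_force: 40.0
```

```bash
python3 go.py 545 236 143 57.7
```

```text
t 19.0 tcp [540.8 209.9 139.7] gap 34.5 F 40.0
[545.0, 236.0, 143.0, 57.7] shift [ 0.0251  0.0085 -0.0033] turn -48.1
```

>>> apply_moves:
  steps:
    - [[0.025,0.008,-0.003,0,0,-48,0.03],[0.025,0.008,-0.003,0,0,-48,0.03],[0.025,0.008,-0.003,0,0,-48,0.03],[0.025,0.008,-0.003,0,0,-48,0.03],[0.025,0.008,-0.003,0,0,-48,0.03],[0.025,0.008,-0.003,0,0,-48,0.03],[0.025,0.008,-0.003,0,0,-48,0.03]]

```text
t: 19.7
tcp_pos: [544.9, 233.8, 142.5]
tool_rot: [[-0.841, 0.542, -0.001], [0.542, 0.841, -0.001], [0.001, -0.001, -1.0]]
ft_force: [0.1, -0.4, -1.4]
finger_gap: 34.8
grasp_force: 40.0
```

```bash
python3 go.py 545 236 38 57.7
```

```text
t 19.7 tcp [544.9 233.8 142.5] gap 34.8 F 40.0
[545.0, 236.0, 38.0, 57.7] shift [0.001  0.002  0.1045] turn -0.5
```

>>> apply_moves:
  steps:
    - [[0.002,0.002,0.035,0,0,0,0.03],[0.002,0.002,0.07,0,0,0,0.03],[0.002,0.002,0.09,0,0,0,0.03],[0.002,0.002,0.1,0,0,0,0.03],[0.002,0.002,0.103,0,0,0,0.03],[0.002,0.002,0.105,0,0,0,0.03],[0.002,0.002,0.1055,0,0,0,0.03],[0.002,0.002,0.1055,0,0,0,0.03]]

```text
t: 20.5
tcp_pos: [546.1, 237.1, 39.1]
tool_rot: [[-0.841, 0.542, 0.002], [0.542, 0.841, 0.001], [-0.002, 0.002, -1.0]]
ft_force: [-0.3, -0.7, -0.9]
finger_gap: 34.7
grasp_force: 40.1
```

>>> apply_moves:
  steps:
    - [[0,0,0.001,0,0,0,0.03],[0,0,0.002,0,0,0,0.03],[0,0,0.002,0,0,0,0.03]]

```text
t: 20.8
tcp_pos: [546.4, 237.0, 37.9]
tool_rot: [[-0.841, 0.541, 0.002], [0.541, 0.841, 0.0], [-0.002, 0.002, -1.0]]
ft_force: [-1.5, -0.9, 5.9]
finger_gap: 34.7
grasp_force: 41.2
```

>>> apply_moves:
  steps:
    - [[0,0,0,0,0,0,0.07],[0,0,0,0,0,0,0.07],[0,0,0,0,0,0,0.07],[0,0,0,0,0,0,0.07],[0,0,-0.035,0,0,0,0.07],[0,0,-0.07,0,0,0,0.085],[0,0,-0.11,0,0,0,0.085],[0,0,-0.11,0,0,0,0.085]]

```text
t: 21.6
tcp_pos: [550.0, 238.6, 152.6]
tool_rot: [[-0.841, 0.541, 0.012], [0.542, 0.841, 0.004], [-0.008, 0.01, -1.0]]
ft_force: [1.5, -0.5, 0.0]
finger_gap: 85.1
grasp_force: 0.0
```

```bash
python3 chk.py; python3 go.py 582 -131 150 -54.8
```

```text
top red 166 [190.1 152.3] in grey [ -1.9 -90.8]
top green 48 [162.4 192.1] in grey [ 0.9 40.1]
wrist red 1465 [250.2 312.8] in grey [ -2.5 -86.4]
wrist blue 1643 [250.7 255.8] in grey [ -1.4 -28.9]
wrist green 1825 [250.6 188.5] in grey [-0.7 30.5]
t 21.7 tcp [545.9 237.1 147.2] gap 85.1 F 0.0
[582.0, -131.0, 150.0, -54.8] shift [-0.2297 -0.2899 -0.0031] turn 112.0
```

Yellow last.

>>> apply_moves:
  steps:
    - [[-0.23,-0.29,-0.003,0,0,112,0.085],[-0.23,-0.29,-0.003,0,0,112,0.085],[-0.23,-0.29,-0.003,0,0,112,0.085],[-0.23,-0.29,-0.003,0,0,112,0.085],[-0.23,-0.29,-0.003,0,0,112,0.085],[-0.23,-0.29,-0.003,0,0,112,0.085],[-0.23,-0.29,-0.003,0,0,112,0.085],[-0.23,-0.29,-0.003,0,0,112,0.085]]

```text
t: 22.5
tcp_pos: [579.8, -135.6, 146.5]
tool_rot: [[0.21, 0.978, -0.003], [0.978, -0.21, -0.0], [-0.001, -0.003, -1.0]]
ft_force: [0.1, -0.2, -1.0]
finger_gap: 84.7
grasp_force: 0.0
```

```bash
python3 go.py 582 -131 150 -54.8
```

```text
t 22.5 tcp [ 579.8 -135.6  146.5] gap 84.7 F 0.0
[582.0, -131.0, 150.0, -54.8] shift [ 0.005   0.0012 -0.0035] turn 42.7
```

>>> apply_moves:
  steps:
    - [[0.003,0.003,-0.003,0,0,43,0.085],[0.003,0.003,-0.003,0,0,43,0.085],[0.003,0.003,-0.003,0,0,43,0.085],[0.003,0.003,-0.003,0,0,43,0.085],[0.003,0.003,-0.003,0,0,43,0.085],[0.003,0.003,-0.003,0,0,43,0.085],[0.003,0.003,-0.003,0,0,43,0.085]]

```text
t: 23.2
tcp_pos: [583.6, -128.9, 150.0]
tool_rot: [[0.813, 0.583, -0.003], [0.583, -0.813, 0.001], [-0.002, -0.003, -1.0]]
ft_force: [-0.1, -0.2, -0.4]
finger_gap: 85.0
grasp_force: 0.0
```

```bash
python3 - <<'E'
from h import *
w=read_camera('wrist')
for n in ['yellow']:
  for q in sorted(comps(w,*HUE[n]),key=lambda q:-q[0])[:1]: print(n,q[0],q[1].round(1),onz(w,q[1],62).round(1))
E
python3 go.py 582 -131 35 -54.8
```

```text
yellow 1802 [256.5 189.7] [ 584.1 -129.4   62. ]
t 23.25 tcp [ 583.9 -128.9  150.4] gap 84.7 F 0.0
[582.0, -131.0, 35.0, -54.8] shift [-0.0026  0.0008  0.1154] turn 0.4
```

>>> apply_moves:
  steps:
    - [[-0.001,0.001,0.04,0,0,0.4,0.085],[-0.001,0.001,0.08,0,0,0.4,0.085],[-0.001,0.001,0.105,0,0,0.4,0.085],[-0.001,0.001,0.116,0,0,0.4,0.085],[-0.001,0.001,0.116,0,0,0.4,0.085]]

```text
t: 23.75
tcp_pos: [582.8, -130.1, 33.7]
tool_rot: [[0.818, 0.575, -0.004], [0.575, -0.818, 0.001], [-0.003, -0.003, -1.0]]
ft_force: [0.1, 0.2, 0.1]
finger_gap: 85.1
grasp_force: 0.0
```

>>> apply_moves:
  steps:
    - [[0,0,0,0,0,0,0.03],[0,0,0,0,0,0,0.03],[0,0,0,0,0,0,0.03],[0,0,0,0,0,0,0.03],[0,0,0,0,0,0,0.03],[0,0,0,0,0,0,0.03],[0,0,0,0,0,0,0.03]]

```text
t: 24.45
tcp_pos: [586.1, -130.8, 37.9]
tool_rot: [[0.819, 0.574, 0.003], [0.574, -0.819, -0.001], [0.002, 0.002, -1.0]]
ft_force: [-0.8, 0.8, 5.6]
finger_gap: 34.5
grasp_force: 39.2
```

>>> apply_moves:
  steps:
    - [[0,0,-0.005,0,0,0,0.03],[0,0,-0.025,0,0,0,0.03],[0,0,-0.06,0,0,0,0.03],[0,0,-0.095,0,0,0,0.03],[0,0,-0.11,0,0,0,0.03]]

```text
t: 24.95
tcp_pos: [586.9, -131.4, 149.8]
tool_rot: [[0.819, 0.574, 0.006], [0.574, -0.819, -0.002], [0.004, 0.005, -1.0]]
ft_force: [0.2, 0.8, -0.4]
finger_gap: 34.5
grasp_force: 39.9
```

```bash
python3 go.py 494.5 268 143 57.7
```

```text
t 24.95 tcp [ 586.9 -131.4  149.8] gap 34.5 F 39.9
[494.5, 268.0, 143.0, 57.7] shift [ 0.1537 -0.38    0.0054] turn -112.6
```

>>> apply_moves:
  steps:
    - [[0.01,-0.02,0,0,0,-4,0.03],[0.154,-0.38,0.005,0,0,-112.6,0.03],[0.154,-0.38,0.005,0,0,-112.6,0.03],[0.154,-0.38,0.005,0,0,-112.6,0.03],[0.154,-0.38,0.005,0,0,-112.6,0.03],[0.154,-0.38,0.005,0,0,-112.6,0.03],[0.154,-0.38,0.005,0,0,-112.6,0.03],[0.154,-0.38,0.005,0,0,-112.6,0.03]]

```text
t: 25.75
tcp_pos: [499.7, 233.7, 140.7]
tool_rot: [[-0.166, 0.986, -0.001], [0.986, 0.166, -0.0], [-0.0, -0.001, -1.0]]
ft_force: [0.4, 0.3, 0.1]
finger_gap: 35.0
grasp_force: 40.0
```

```bash
python3 go.py 494.5 268 143 57.7
```

```text
t 25.75 tcp [499.7 233.7 140.7] gap 35.0 F 40.0
[494.5, 268.0, 143.0, 57.7] shift [ 0.0347  0.0005 -0.0024] turn -48.1
```

>>> apply_moves:
  steps:
    - [[0.035,0,-0.002,0,0,-48.1,0.03],[0.035,0,-0.002,0,0,-48.1,0.03],[0.035,0,-0.002,0,0,-48.1,0.03],[0.035,0,-0.002,0,0,-48.1,0.03],[0.035,0,-0.002,0,0,-48.1,0.03],[0.035,0,-0.002,0,0,-48.1,0.03],[0.035,0,-0.002,0,0,-48.1,0.03]]

```text
t: 26.45
tcp_pos: [494.7, 266.4, 142.4]
tool_rot: [[-0.842, 0.54, -0.001], [0.54, 0.842, -0.001], [0.001, -0.001, -1.0]]
ft_force: [0.1, -0.0, -0.4]
finger_gap: 34.2
grasp_force: 40.0
```

```bash
python3 go.py 494.5 268 38 57.7
```

```text
t 26.45 tcp [494.7 266.4 142.4] gap 34.2 F 40.0
[494.5, 268.0, 38.0, 57.7] shift [0.001  0.0014 0.1044] turn -0.4
```

>>> apply_moves:
  steps:
    - [[0.002,0.001,0.035,0,0,0,0.03],[0.002,0.001,0.07,0,0,0,0.03],[0.002,0.001,0.09,0,0,0,0.03],[0.002,0.001,0.1,0,0,0,0.03],[0.002,0.001,0.103,0,0,0,0.03],[0.002,0.001,0.105,0,0,0,0.03],[0.002,0.001,0.1055,0,0,0,0.03],[0.002,0.001,0.1055,0,0,0,0.03]]

```text
t: 27.25
tcp_pos: [495.4, 269.1, 39.0]
tool_rot: [[-0.842, 0.54, 0.002], [0.54, 0.842, 0.001], [-0.001, 0.002, -1.0]]
ft_force: [0.1, -0.2, 0.3]
finger_gap: 35.0
grasp_force: 40.0
```

>>> apply_moves:
  steps:
    - [[0,0,0.001,0,0,0,0.03],[0,0,0.002,0,0,0,0.03],[0,0,0.002,0,0,0,0.03]]

```text
t: 27.55
tcp_pos: [495.7, 268.9, 37.9]
tool_rot: [[-0.842, 0.54, 0.002], [0.54, 0.842, 0.0], [-0.002, 0.002, -1.0]]
ft_force: [-1.6, -2.0, 7.3]
finger_gap: 34.4
grasp_force: 41.3
```

>>> apply_moves:
  steps:
    - [[0,0,0,0,0,0,0.07],[0,0,0,0,0,0,0.07],[0,0,0,0,0,0,0.07],[0,0,0,0,0,0,0.07],[0,0,-0.035,0,0,0,0.07],[0,0,-0.07,0,0,0,0.085],[0,0,-0.11,0,0,0,0.085],[0,0,-0.11,0,0,0,0.085]]

```text
t: 28.35
tcp_pos: [499.0, 270.8, 152.2]
tool_rot: [[-0.842, 0.54, 0.012], [0.54, 0.842, 0.005], [-0.007, 0.011, -1.0]]
ft_force: [1.4, 1.3, 0.1]
finger_gap: 85.1
grasp_force: 0.0
```

>>> apply_moves:
  steps:
    - [[0,-0.05,-0.03,0,0,0,0.085],[0,-0.09,-0.05,0,0,0,0.085],[0,-0.13,-0.05,0,0,0,0.085],[0,-0.17,-0.05,0,0,0,0.085],[0,-0.21,-0.05,0,0,0,0.085],[0,-0.24,-0.05,0,0,0,0.085],[0,-0.24,-0.05,0,0,0,0.085],[0,-0.24,-0.05,0,0,0,0.085]]

```text
t: 29.15
tcp_pos: [364.5, 66.4, 195.5]
tool_rot: [[-0.841, 0.541, 0.0], [0.541, 0.841, 0.0], [0.0, 0.001, -1.0]]
ft_force: [-0.0, 0.1, 1.2]
finger_gap: 85.1
grasp_force: 0.0
```

```bash
python3 chk.py; python3 - <<'E'
from h import *
b=read_camera('side');a=read_camera('top')
cv2.imwrite('pics/end.png',np.hstack([cv2.resize(p['image'][y:y+120,x:x+120,::-1],(400,400),interpolation=cv2.INTER_CUBIC) for p,x,y in((b,185,90),(a,115,125))]))
E
```

```text
top red 166 [190.1 152.3] in grey [ -1.9 -90.8]
top yellow 169 [152.8 207.5] in grey [-0.5 87.9]
top green 167 [165.  188.7] in grey [ 0.2 28.6]
wrist red 344 [463.5 325.3] in grey [-17.6 -76.5]
wrist yellow 909 [499.9 176. ] in grey [-16.   89.5]
wrist blue 1300 [482.8 286.3] in grey [ -7.1 -28. ]
wrist green 1271 [493.8 233.4] in grey [-8.9 31.8]
```

View pics/end.png

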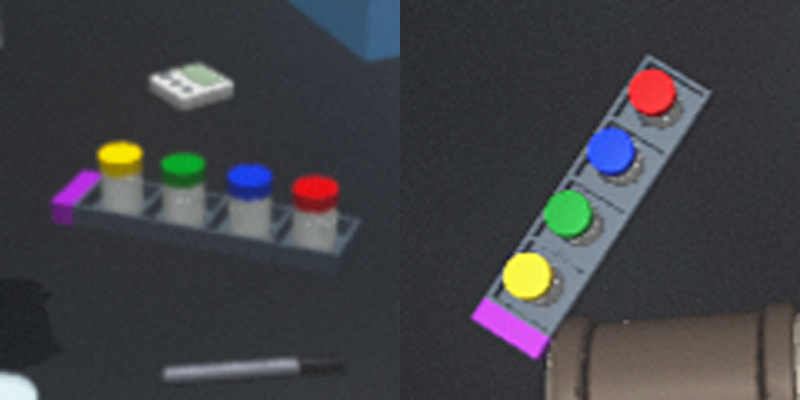

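The final views show all four jars upright and centred in the grey rack. From purple they stand yellow, green, blue, red (top crop: (527,275), (568,213), (611,150), (651,92)), and the arm is clear.

```bash
python3 -c "
from workcell import r
print(r.hand_in())"
```

```text
the job is handed in; nothing more can be done
None
```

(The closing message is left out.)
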